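Shuttle a bearing pallet round its L-shaped guide slot to the sensor

ROBOT

A 7-joint arm with a two-finger parallel gripper is mounted at the origin on a cart in front of the work surface, level with it; the furniture and walls round the work are solid. World frame = base frame: x ahead of the robot, y to its left, z up, the work surface at z = 0. Lengths are in m, angles in rad, forces in N, time in s.
With the tool pointing down it reaches from about 0.425 to 1.025 m from the base axis. Payload 9.4 kg.
Tool frame: the origin (TCP) lies midway between the tips of the shut fingers; the grasp point (between the pads) lies 19 mm behind it; z points along the fingers, y is the line along which they close (so a half turn about z gives the same grasp; the last joint's range is limited). The gripper opens to 85 mm and grips with 20 to 120 N. Pads are 22 mm wide; open, the fingers measure 114 mm over their backs; the gripper's body (76 mm by 85 mm) begins 54 mm behind the grasp point. The pads swing forward as they close: fully open they stand 13 mm farther back than shut.
Start: joints at [1.15, 0.599, -0.003, 1.599, 0.002, 0.943, -0.08], TCP at [0.244, -0.683, 0.231] pointing down, gripper open.
Joint ranges: [-2.57, 2.57], [-0.35, 1.97], [-1.29, 1.29], [0.11, 2.56], [-1.05, 4.19], [0.11, 1.86], [-2.63, 2.63]. Speed limits (rad/s): [2.22, 2.22, 3.01, 3.01, 3.14, 3.14, 3.14].

INTERFACE

Orientations are given as a unit quaternion [w, x, y, z].
In Python, from rig import robot gives the robot as it stands. Calls block until the motion is done:
- robot.reach(position, orientation): joint-space move of the TCP to a pose.
- robot.move_linear(position, rate=0.15, orientation=None, f_stop=None): straight line of the TCP; orientation=None keeps the orientation; rate is the mean speed in m/s. With f_stop (N) it stops when the force on the tool has changed by that much, and returns True; else False.
- robot.move_j(angles): joint-space move.
- robot.open() and robot.grab(grip_force=None): open the fingers fully, or close them until they stop; grip_force is the grip in N (None keeps the last).
- robot.wait(seconds).
- robot.inverse_kinematics(position, orientation): joint angles nearest the present ones, or None.
- robot.state(): the state.
- robot.capture(name): name is "scene" or "top" or "wrist"; returns a dict with "pixels" (400x640x3 uint8, red, green, blue), "fx", "fy", "cx", "cy" (pixels), "origin" and "attitude" of the camera in the world; the wrist camera has in their place "T_tool_cam" (4x4, takes a point from camera to tool coordinates, whose origin is the TCP and whose axes are the flange's). Camera axes: x right, y up, looking along -z (the intrinsics and any distortion apply to the point x, -y, -z); pixel columns grow to the right and rows downward; lengths in m; the calibration is good to about 2 mm. A picture is of the moment at which its call begins: read the wrist's pose just before it. There is no depth.
A pose or a line that the arm cannot do raises robot.IKError and nothing moves.
- robot.job_done(): hands the job in; it is judged then, once.
The state is a dict: "t": time; "qpos": joint angles; "joint_vel": joint speeds; "tau": joint torques, N m; "tool_pos": TCP position; "ee_rot": TCP orientation; "force": force on the tool from outside, world axes, zero at the start; "wrist_torque": the same for the moment, N m; "finger_gap": opening from 0.0 (shut) to 1.0 (fully open); "grip_force": force on a finger pad.
Only numpy, scipy, OpenCV 4.12 (cv2) and the standard library are available. Lean on these libraries where they do the work, as an engineer would, in place of code of your own. Each camera call takes 0.05 s, during which the arm holds its last target. There are 200 camera calls.

TASK

Send the bearing to the sensor: push the round pallet, whose guide pin runs in the L-shaped slot of the plate, along the long leg to the corner, then sideways along the short leg until the pin is fully home at the end of the slot by the sensor. Only push the pallet by its rim: do not lift or tip it, and do not touch the bearing cone riding on it, which must arrive still seated in its recess. Leave the other loose things where they are.

Things in the scene. Friction and masses are not known exactly. Their poses are not given: they have to be found in the camera images.
- guide_plate: Fixed grey metal plate on a black base, 200 (its x) x 180 (its y) x 24 mm, flat on the work surface; origin at the centre of its underside; its x points roughly away from the robot, its y roughly to the robot's left. An L-shaped slot 17 mm wide, 14 mm deep with dark floor is cut in its top; the slot's end walls stop the pin at the three points below.
- slot_start (a point): Point in the plate's top face, 24 mm above the work surface: where the pin's axis can stand at the near end of the long leg (plate x -50, y -40 mm). The long leg runs 100 mm from here along plate +x to the corner.
- slot_corner (a point): Point in the plate's top face: where the pin's axis stands when pushed fully along the long leg to the corner (plate x +50, y -40 mm). The short leg runs 80 mm from here along plate +y.
- slot_end (a point): Point in the plate's top face: where the pin's axis stands when fully home at the end of the short leg (plate x +50, y +40 mm). Axes as the plate's.
- sensor_tip (a point): Tip of the fixed sensor, a level 12 mm rod pointing at the slot end, 36 mm above the work surface at plate x +50, y +93 mm; its 54 mm high bracket and rod reach to plate y +133 mm. It clears the arrived pallet by 8 mm.
- pallet: Loose black plastic disc, 90 mm diameter, 20 mm thick, about 0.2 kg, flat on the plate (24 to 44 mm above the work surface). Origin at the centre of its underside, on the axis of its guide pin (14 mm diameter, 11 mm long, down into the slot, 1.5 mm play each side). It starts in the first part of the long leg, slides with a few newtons of friction, stays where left, and may turn freely.
- bearing_cone: Loose steel taper roller bearing cone, 50 mm diameter, 18 mm high, lying in a recess 55 mm wide and 4 mm deep in the pallet's top; its own top is 58 mm above the work surface. Origin at the centre of its underside, z up. Not to be touched.
- loose_cone: A second, identical bearing cone (50 mm diameter, 18 mm high) lying on the work surface beside the plate on its -y side; origin at the centre of its underside. Bystander.
- loose_ring: Thin steel ring, 48 mm diameter, 12 mm high, lying on the work surface beside the plate on its +y side; origin at the centre of its underside. Bystander.
- tape_roll: Brown roll of tape, 93 mm diameter, 24 mm high, lying on the work surface to the right; origin at the centre of its underside. Bystander.
There are look-alikes about, which are no part of the job. There is more than one size of the pallet; the one meant has the size given above.

How it is judged:
On the way, in this order (a step that is already met when the one before it is completed fails the run):
1. the pallet has been pushed to the corner of the slot (horizontal distance between pallet and slot_corner below 0.008 m), for 0.05 s.
2. the pallet is home at the end of the short leg (horizontal distance between pallet and slot_end below 0.005 m), for 0.2 s.
At the end, for the whole second after the job is handed in: The pallet's centre is within 5 mm (horizontally) of the end of the short leg, the pallet lies flat on the plate and at rest, and the bearing cone is still seated flat in its recess (centre within 7 mm of the pallet's) (horizontal distance between pallet and slot_end below 0.005 m and height (world z) of pallet between 0.021 and 0.027 m and angle between pallet's own z axis and vertical below 0.06 rad and linear speed of each of pallet, bearing_cone below 0.02 m/s and horizontal distance between bearing_cone and pallet below 0.007 m and z of bearing_cone in the frame of pallet below 0.019 m and angle between bearing_cone's own z axis and vertical below 0.1 rad); the robot touches nothing.
It fails at once if the pallet is lifted more than 6 mm or tipped more than 0.15 rad (height (world z) of pallet above 0.03 m or angle between pallet's own z axis and vertical above 0.15 rad).
It fails at once if the bearing cone on the pallet is touched by the robot (contact force between any of the fingers, the arm and bearing_cone above 0.5 N).
It fails at once if the bearing cone leaves its recess (z of bearing_cone in the frame of pallet above 0.022 m).
It fails at once if a loose bystander (second cone, ring or tape roll) is moved more than 15 mm (distance of any of loose_cone, loose_ring, tape_roll from where it was at the start of the episode above 0.015 m).
It also fails if it takes over 42 s, if anything falls off the work surface, if the arm or the gripper's body presses on something with over 40 N, if the wrist force passes 120 N, or if a joint passes its speed limit or range.

## Working session

There is one attempt and no reset: what is moved stays moved. The work goes in short steps, each a Python script; the robot and the scene stay as the last script left them, time stands still between calls to the robot, and variables do not carry over. Pictures are saved under pics/ and viewed, at most 10 in all, crops included, and the job is handed in when it is done.

```bash
mkdir -p pics; ls; python3 - <<'E'
from rig import robot
import cv2,pickle
d={}
for n in("scene","top"):
    c=robot.capture(n);d[n]=c
    cv2.imwrite(f"pics/{n}.png",c["pixels"][:,:,::-1])
    print(n,{k:v for k,v in c.items() if k!="pixels"})
pickle.dump(d,open("c.pkl","wb"))
s=robot.state();print(s)
E
```

```text
pics
scene {'fx': 494.76114436142404, 'fy': 494.76114436142404, 'cx': 320.665074460074, 'cy': 201.30176768685374, 'origin': array([-0.08365772,  0.32910303,  0.81602778]), 'attitude': array([-0.39417334, -0.16745242,  0.35406651,  0.8313988 ])}
top {'fx': 417.396334054161, 'fy': 417.396334054161, 'cx': 323.2851252924308, 'cy': 195.29867521679097, 'origin': array([ 0.39495996, -0.15401964,  0.91550762]), 'attitude': array([-0.70315218, -0.04401092,  0.05505913,  0.70753695])}
{'t': 0.1, 'qpos': array([ 1.15032713,  0.60003659, -0.00256707,  1.60001902,  0.00181829,
        0.94285984, -0.07980025]), 'joint_vel': array([-9.68778086e-05,  1.10929440e-04, -1.42108659e-03, -1.37063367e-03,
       -6.77367311e-04,  1.07620069e-03, -8.00223216e-04]), 'tau': array([ 6.55080352e-03, -7.77978444e+01,  1.57007676e+00, -2.58623600e+01,
        1.25661754e-02,  5.44537063e-03,  4.85615601e-05]), 'tool_pos': array([ 0.24422117, -0.68221409,  0.23052014]), 'ee_rot': array([-6.36890723e-04,  9.85256390e-01,  1.71083050e-01, -1.74363771e-04]), 'force': array([-0.05872556, -0.72053181, -0.12959774]), 'wrist_torque': array([ 0.02128816,  0.0118954 , -0.00504735]), 'grip_force': 0.0, 'finger_gap': 1.0043085036624726}
```

View pics/top.png

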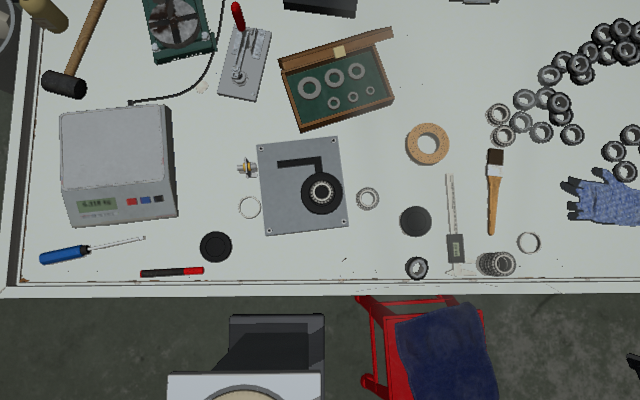

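View pics/scene.png

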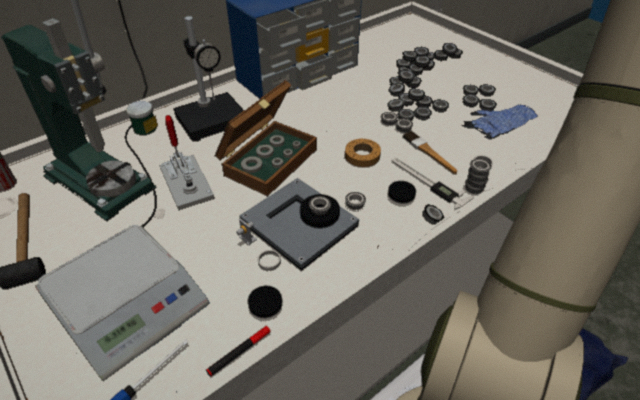

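The top view shows the plate with corners near (258,143), (341,136), (349,228) and (265,236). The slot bend is near (320,160), its end near (278,163), and the sensor is at (246,168). There are three black discs. Those at (215,247) and (415,221) lie bare on the table. The one at (321,193) sits on the plate and carries a bearing, so it fits the description. I'll check its 90 mm size and confirm it in a crop.

```bash
cat > h.py <<'E'
import numpy as np,cv2
from scipy.spatial.transform import Rotation as R
def rot(q): return R.from_quat(np.roll(q,-1)).as_matrix()
def cast(px,c,z,o=None,M=None):
    px=np.atleast_2d(px).astype(float)
    if o is None: o,M=c["origin"],rot(c["attitude"])
    d=np.c_[(px[:,0]-c["cx"])/c["fx"],-(px[:,1]-c["cy"])/c["fy"],-np.ones(len(px))]@M.T
    return o+d*((z-o[2])/d[:,2])[:,None]
def q(psi): return [0,np.cos(psi/2),np.sin(psi/2),0]
E
python3 - <<'E'
from h import *
import pickle
c=pickle.load(open("c.pkl","rb"))["top"];im=c["pixels"]
g=im.mean(2)
print(im[210,280],im[150,300],im[240,300],im[163,300],im[210,320])
m=((g>100)&(g<190)).astype(np.uint8);roi=np.zeros_like(m);roi[125:245,252:358]=1
m=cv2.morphologyEx(m*roi,cv2.MORPH_OPEN,np.ones((3,3)))
k=max(cv2.findContours(m,0,2)[0],key=cv2.contourArea)
r=cv2.minAreaRect(k);b=cv2.boxPoints(r)
P=cast(b,c,.024);print(b,P,np.linalg.norm(np.roll(P,-1,0)-P,axis=1),P.mean(0))
dk=((g<60)*roi).astype(np.uint8)
n,l,s,ce=cv2.connectedComponentsWithStats(dk);print(s,ce)
def blob(name,x0,x1,y0,y1,z,bright=60):
    d=np.zeros_like(dk);d[y0:y1,x0:x1]=(g<bright)[y0:y1,x0:x1]
    k=max(cv2.findContours(d,0,2)[0],key=cv2.contourArea);(p,rad)=cv2.minEnclosingCircle(k)
    print(name,p,rad,cast(p,c,z)[0],"dia",2*rad*(c["origin"][2]-z)/c["fx"])
blob("pallet",298,346,172,218,.044);blob("d1",190,240,225,270,.02);blob("d2",392,440,200,245,.02)
cv2.imwrite("pics/crop.png",cv2.resize(im[115:255,200:400,::-1],None,fx=4,fy=4,interpolation=2))
E
```

```text
[121 128 131] [114 120 122] [178 185 182] [29 30 30] [36 37 37]
[[252. 125.]
 [357. 125.]
 [357. 244.]
 [252. 244.]] [[ 0.67803839 -0.01245753  0.024     ]
 [ 0.67746472 -0.24419646  0.024     ]
 [ 0.41588208 -0.23933321  0.024     ]
 [ 0.41742123 -0.0167674   0.024     ]] [0.23173963 0.26162785 0.22257113 0.26065279] [ 0.5472016  -0.12818865  0.024     ]
[[     0      0    640    400 254374]
 [   298    125     27      8     97]
 [   332    139      2      2      3]
 [   260    148      2      1      2]
 [   277    156     66     59   1372]
 [   315    185     14     14    145]
 [   331    193      1      1      1]
 [   320    201      1      1      1]
 [   323    201      1      1      1]
 [   343    221      2      1      2]
 [   268    230      2      1      2]] [[319.52190869 199.60931542]
 [308.88659794 127.60824742]
 [332.66666667 139.66666667]
 [260.5        148.        ]
 [316.07361516 185.30830904]
 [321.39310345 191.35862069]
 [331.         193.        ]
 [320.         201.        ]
 [323.         201.        ]
 [343.5        221.        ]
 [268.5        230.        ]]
pallet (320.8953552246094, 192.89535522460938) 21.461223602294922 [ 0.52308731 -0.1631146   0.044     ] dia 0.08962043240477162
d1 (215.2421417236328, 246.16036987304688) 15.992115020751953 [0.41350457 0.06158301 0.02      ] dia 0.06862092329331104
d2 (415.0, 221.0) 15.264437675476074 [ 0.46436189 -0.36581429  0.02      ] dia 0.06549851633040087
```

View pics/crop.png

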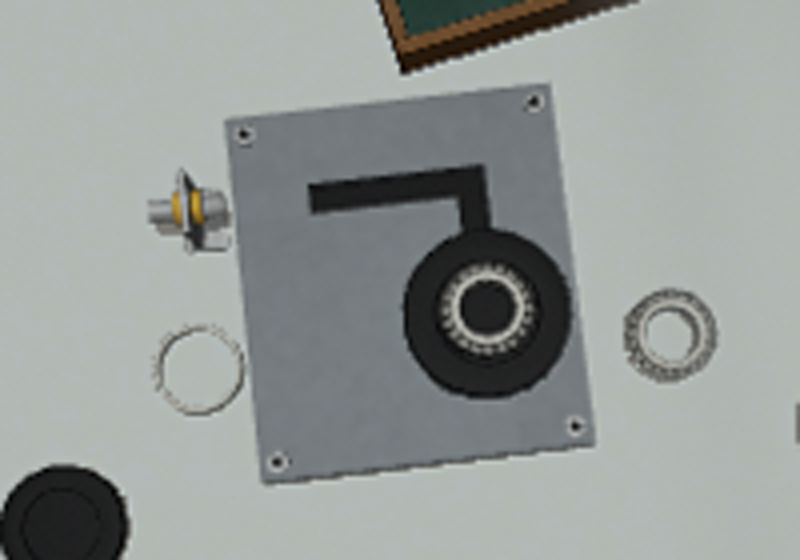

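The crop confirms it: the pallet on the plate at (321,193) px is 90 mm across with the cone seated. The other two discs are about 67 mm. The two bystanders beside the plate are at (249,207) for the ring and (367,198) for the cone. Next I'll fit the plate and go behind the pallet.

```bash
python3 - <<'E'
from h import *
import pickle
from rig import robot
c=pickle.load(open("c.pkl","rb"))["top"];im=c["pixels"];g=im.mean(2)
m=((g>90)&(g<150)).astype(np.uint8);roi=np.zeros_like(m);roi[130:245,254:356]=1
m=cv2.morphologyEx(m*roi,cv2.MORPH_OPEN,np.ones((3,3)))
k=max(cv2.findContours(m,0,2)[0],key=cv2.contourArea)
P=cast(cv2.boxPoints(cv2.minAreaRect(k)),c,.024)
print(P.round(4),np.linalg.norm(np.roll(P,-1,0)-P,axis=1))
o=P.mean(0)[:2]
i=np.argsort(-P[:,0]); v=P[i[:2]].mean(0)-P[i[2:]].mean(0); psi=np.arctan2(v[1],v[0])
pal=np.array([.5231,-.1631])
M=np.array([[np.cos(psi),-np.sin(psi)],[np.sin(psi),np.cos(psi)]])
print("o",o,"psi",psi,"pallet in plate",M.T@(pal-o))
# cross-check: slot far corner outer edges, corner pixel row: top-right of slot at (321.3,156.3)
print("slot outer corner (exp 58.5,-48.5)",M.T@(cast([321.3,156.3],c,.024)[0,:2]-o),"slot end outer (58.5,48.5)",M.T@(cast([277,161.5],c,.024)[0,:2]-o))
pickle.dump((o,psi,M),open("plate.pkl","wb"))
pp=M.T@(pal-o)
robot.grab(20)
a=o+M@np.array([pp[0]-45-30,-40])
robot.reach([*a,.15],q(psi))
s=robot.state();print(s["t"],s["tool_pos"],a,s["finger_gap"])
w=robot.capture("wrist");cv2.imwrite("pics/w1.png",w["pixels"][:,:,::-1])
E
```

```text
[[ 0.6341 -0.0188  0.024 ]
 [ 0.6549 -0.2023  0.024 ]
 [ 0.4531 -0.2219  0.024 ]
 [ 0.4342 -0.0438  0.024 ]] [0.18466289 0.20273717 0.17908496 0.20147653]
o [ 0.54407566 -0.12168577] psi 0.11073894492306242 pallet in plate [-0.02542398 -0.03884248]
slot outer corner (exp 58.5,-48.5) [ 0.05766062 -0.0497229 ] slot end outer (58.5,48.5) [0.05716542 0.04751688]Traceback (most recent call last):
  File "<stdin>", line 21, in <module>
rig.IKError: the arm cannot take that pose within its joint ranges
```

```bash
python3 - <<'E'
from h import *
import pickle
from rig import robot
o,psi,M=pickle.load(open("plate.pkl","rb"))
for k in (-1,0,1,2):
  for p in ([-.1,-.04],[-.018,-.04],[.05,-.115],[.05,-.03]):
    for z in (.15,.03):
      a=o+M@np.array(p);r=robot.inverse_kinematics([*a,z],q(psi+k*np.pi/2))
      print(k,p,z,None if r is None else r.round(2))
E
```

```text
-1 [-0.1, -0.04] 0.15 [-0.06  0.47  0.44  2.24 -0.41  0.5  -2.33]
-1 [-0.1, -0.04] 0.03 [ 0.1   0.68  0.22  2.31 -0.71  0.21 -2.07]
-1 [-0.018, -0.04] 0.15 [-0.11  0.55  0.45  2.09 -0.41  0.6  -2.4 ]
-1 [-0.018, -0.04] 0.03 [-0.02  0.73  0.33  2.14 -0.66  0.36 -2.18]
-1 [0.05, -0.115] 0.15 [-0.03  0.64  0.47  1.87 -0.43  0.72 -2.34]
-1 [0.05, -0.115] 0.03 [ 0.02  0.81  0.4   1.93 -0.6   0.53 -2.19]
-1 [0.05, -0.03] 0.15 [-0.16  0.61  0.46  1.95 -0.42  0.68 -2.46]
-1 [0.05, -0.03] 0.03 [-0.1   0.78  0.39  2.01 -0.63  0.47 -2.27]
0 [-0.1, -0.04] 0.15 [ 0.24  0.44  0.01  2.23 -0.01  0.48 -1.2 ]
0 [-0.1, -0.04] 0.03 [ 0.24  0.67  0.02  2.3  -0.06  0.18 -1.15]
0 [-0.018, -0.04] 0.15 [ 0.19  0.51  0.01  2.07 -0.01  0.57 -1.25]
0 [-0.018, -0.04] 0.03 [ 0.18  0.7   0.03  2.13 -0.06  0.31 -1.21]
0 [0.05, -0.115] 0.15 [ 0.25  0.6   0.04  1.85 -0.03  0.69 -1.15]
0 [0.05, -0.115] 0.03 [ 0.24  0.76  0.05  1.91 -0.08  0.47 -1.1 ]
0 [0.05, -0.03] 0.15 [ 0.14  0.56  0.01  1.93 -0.01  0.64 -1.31]
0 [0.05, -0.03] 0.03 [ 0.13  0.74  0.03  1.99 -0.05  0.41 -1.26]
1 [-0.1, -0.04] 0.15 [ 0.52  0.46 -0.37 
[... 311 characters left out ...]
 [ 0.43  0.77 -0.24  1.9   0.34  0.51  0.07]
1 [0.05, -0.03] 0.15 [ 0.4   0.59 -0.38  1.92  0.32  0.7  -0.06]
1 [0.05, -0.03] 0.03 [ 0.33  0.75 -0.27  1.98  0.42  0.47 -0.15]
2 [-0.1, -0.04] 0.15 [ 0.77  0.52 -0.72  2.19  0.6   0.63  1.29]
2 [-0.1, -0.04] 0.03 [ 0.5   0.68 -0.36  2.28  0.84  0.3   1.08]
2 [-0.018, -0.04] 0.15 [ 0.69  0.6  -0.73  2.03  0.6   0.73  1.27]
2 [-0.018, -0.04] 0.03 [ 0.55  0.75 -0.52  2.11  0.81  0.49  1.09]
2 [0.05, -0.115] 0.15 [ 0.74  0.7  -0.73  1.82  0.61  0.86  1.39]
2 [0.05, -0.115] 0.03 [ 0.66  0.84 -0.61  1.88  0.76  0.67  1.26]
2 [0.05, -0.03] 0.15 [ 0.62  0.67 -0.73  1.9   0.61  0.81  1.24]
2 [0.05, -0.03] 0.03 [ 0.54  0.81 -0.6   1.97  0.79  0.61  1.08]
```

```bash
python3 - <<'E'
from h import *
import pickle
from rig import robot
o,psi,M=pickle.load(open("plate.pkl","rb"))
a=o+M@np.array([-.097,-.04])
r=robot.inverse_kinematics([*a,.15],q(psi));print(r)
robot.move_j(r)
s=robot.state();print(s["t"],s["tool_pos"],a,s["ee_rot"],s["finger_gap"],s["force"])
w=robot.capture("wrist");cv2.imwrite("pics/w1.png",w["pixels"][:,:,::-1])
pickle.dump((s,w),open("w1.pkl","wb"))
E
```

```text
[ 0.23881597  0.44057421  0.01045935  2.22066011 -0.00965193  0.48039852
 -1.2032213 ]
2.875 [ 0.45234143 -0.17304657  0.15010043] [ 0.45209032 -0.17216049] [2.18169577e-04 9.98499057e-01 5.47679618e-02 2.35604877e-04] 0.0007685660400554085 [-0.61358474  0.06684877 -1.1274763 ]
```

View pics/w1.png

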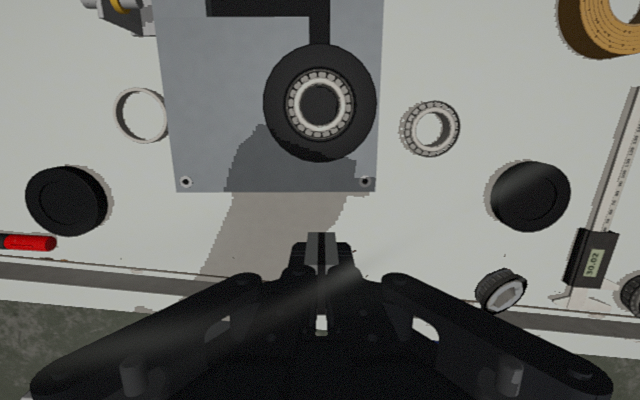

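The wrist view shows the closed fingertips at (322,240), in line with the pallet centre at (320,103), with the cone seated. Next I'll descend and push along the long leg.

```bash
python3 - <<'E'
from h import *
import pickle
from rig import robot
o,psi,M=pickle.load(open("plate.pkl","rb"))
s,w=pickle.load(open("w1.pkl","rb"));print(w["T_tool_cam"].round(3).tolist())
def W(x,y): return o+M@np.array([x,y])
def rep(t):
    s=robot.state();print(t,round(s["t"],2),(M.T@(s["tool_pos"][:2]-o)).round(4),s["tool_pos"][2].round(4),s["force"].round(1))
a=robot.move_linear([*W(-.097,-.04),.031],rate=.08,f_stop=15);rep(a)
if not a:
    a=robot.move_linear([*W(.004,-.04),.031],rate=.04,f_stop=15);rep(a)
    robot.wait(.2);rep("hold")
    c=robot.capture("top");cv2.imwrite("pics/t2.png",cv2.resize(c["pixels"][115:255,200:400,::-1],None,fx=4,fy=4))
E
```

```text
[[-0.001, 0.965, 0.262, 0.065], [1.0, 0.0, 0.001, -0.0], [0.001, 0.262, -0.965, -0.142], [0.0, 0.0, 0.0, 1.0]]
False 4.57 [-0.0968 -0.0401] 0.0314 [-0.2  0.   1.2]
True 6.72 [-0.0037 -0.0398] 0.0305 [ 0.9 -0.7  0.5]
hold 6.92 [-0.0042 -0.0397] 0.0302 [ 0.2 -0.3  0.3]
```

View pics/t2.png

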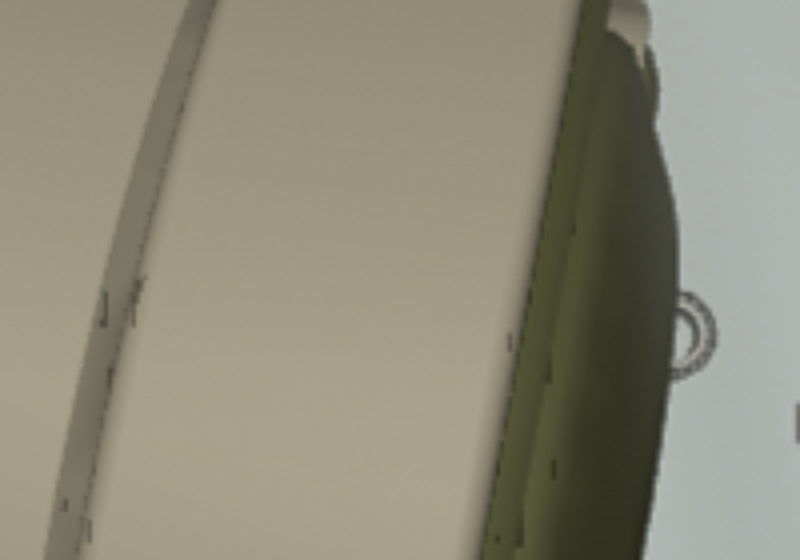

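The arm blocks the top camera. The push stopped on force at plate x -4 mm, which is consistent with the corner. I'll back off, go to the -y side, and look with the wrist camera.

```bash
python3 - <<'E'
from h import *
import pickle
from rig import robot
o,psi,M=pickle.load(open("plate.pkl","rb"))
def W(x,y): return o+M@np.array([x,y])
robot.move_linear([*W(-.025,-.04),.031],rate=.1)
robot.move_linear([*W(-.025,-.04),.15],rate=.15)
robot.move_j(robot.inverse_kinematics([*W(.05,-.12),.15],q(psi+np.pi/2)))
s=robot.state();w=robot.capture("wrist");im=w["pixels"];pickle.dump((s,w),open("w2.pkl","wb"))
Rt=rot(s["ee_rot"]);T=w["T_tool_cam"];oc=s["tool_pos"]+Rt@T[:3,3];Mc=Rt@T[:3,:3]
print(s["t"],M.T@(s["tool_pos"][:2]-o))
g=cv2.GaussianBlur(im.mean(2).astype(np.uint8),(5,5),1)
h=cv2.HoughCircles(g,cv2.HOUGH_GRADIENT,1,30,param1=100,param2=25,minRadius=20,maxRadius=75)
for x,y,r in h[0]:
    p=cast([x,y],w,.044,oc,Mc)[0];print(x,y,r,"plate:",(M.T@(p[:2]-o)).round(4))
cv2.imwrite("pics/w2.png",im[:,:,::-1])
E
```

```text
9.425 [ 0.04953269 -0.1194952 ]
324.5 88.5 31.4 plate: [ 0.0506 -0.0348]
220.5 205.5 25.2 plate: [-0.0368 -0.1277]
519.5 89.5 39.7 plate: [ 0.1993 -0.0358]
169.5 302.5 36.6 plate: [-0.0919 -0.2208]
542.5 234.5 30.8 plate: [ 0.2388 -0.1544]
538.5 173.5 30.8 plate: [ 0.2256 -0.1009]
```

View pics/w2.png

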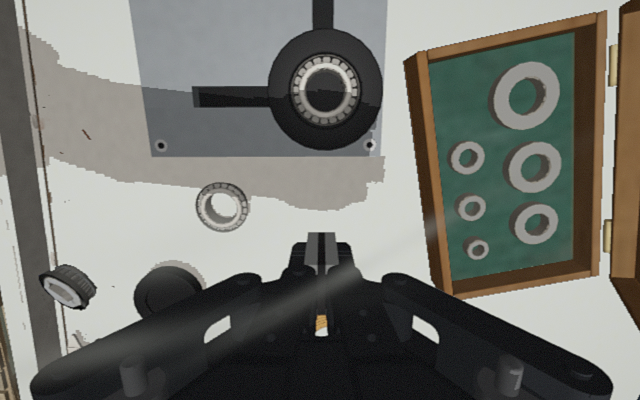

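The pallet sits at the corner, with its centre at (325,89) px, plate x about 50.6 mm, and the cone seated. The loose cone at (222,206) and the box are clear of the fingers. Next is the short-leg push.

```bash
python3 - <<'E'
from h import *
import pickle
from rig import robot
o,psi,M=pickle.load(open("plate.pkl","rb"))
def W(x,y): return o+M@np.array([x,y])
def rep(t):
    s=robot.state();print(t,round(s["t"],2),(M.T@(s["tool_pos"][:2]-o)).round(4),s["tool_pos"][2].round(4),s["force"].round(1))
a=robot.move_linear([*W(.05,-.116),.031],rate=.08,f_stop=15);rep(a)
if not a:
    a=robot.move_linear([*W(.05,-.005),.031],rate=.04,f_stop=15);rep(a)
    robot.wait(.3);rep("hold")
    robot.move_linear([*W(.05,-.04),.031],rate=.1)
    robot.move_linear([*W(.05,-.04),.15],rate=.15)
    s=robot.state();w=robot.capture("wrist");im=w["pixels"]
    Rt=rot(s["ee_rot"]);T=w["T_tool_cam"];oc=s["tool_pos"]+Rt@T[:3,3];Mc=Rt@T[:3,:3]
    g=cv2.GaussianBlur(im.mean(2).astype(np.uint8),(5,5),1)
    h=cv2.HoughCircles(g,cv2.HOUGH_GRADIENT,1,30,param1=100,param2=25,minRadius=25,maxRadius=75)
    for x,y,r in h[0][:3]: print(x,y,r,"plate z.058:",(M.T@(cast([x,y],w,.058,oc,Mc)[0,:2]-o)).round(4),(M.T@(cast([x,y],w,.044,oc,Mc)[0,:2]-o)).round(4))
    cv2.imwrite("pics/w3.png",im[:,:,::-1])
E
```

```text
False 11.12 [ 0.0502 -0.1162] 0.0315 [ 0.  -1.1 -1.2]
True 13.47 [ 0.0498 -0.0139] 0.031 [ 1.4 -2.3  1.6]
hold 13.78 [ 0.0497 -0.0139] 0.0308 [ 1.  -2.3  1.7]
324.5 85.5 57.8 plate z.058: [0.0503 0.0454] [0.0505 0.0465]
507.5 187.5 32.5 plate z.058: [ 0.1931 -0.0301] [ 0.2017 -0.0335]
523.5 259.5 28.6 plate z.058: [ 0.2161 -0.0918] [ 0.2261 -0.0989]
```

View pics/w3.png

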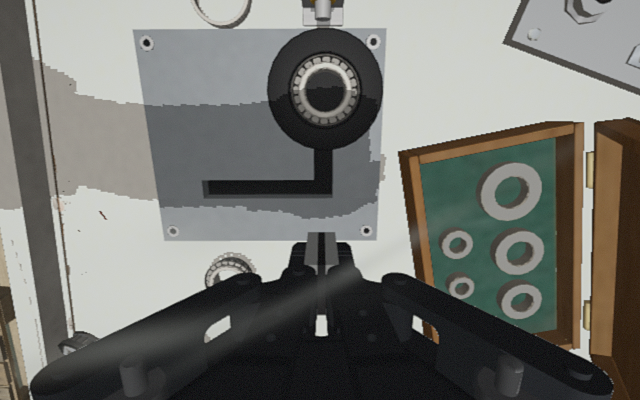

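The pallet is home against the sensor end at (325,89) px. The force stop at plate y -13.9 mm puts the pin at about 40 mm, the measured travel is about 80 mm, and the cone is seated.

```bash
python3 -c "
from rig import robot
print(robot.job_done())"
```

```text
the job is handed in; nothing more can be done
None
```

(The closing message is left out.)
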